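# Lay a tall bin on its side against the bench stop

### The job

Tip the tall open plywood bin over towards the robot and let it down gently onto its broad front side, so that its open mouth faces the robot, then push it back along the bench until its base sits flat against the wooden stop strip behind it. Do it by pushing and steadying with the fingers only: never pick the bin up, never let it drop or fall over freely, and leave the other things on the bench where they are.

Things in the scene. Friction and masses are not known exactly. Their poses are not given: they have to be found in the camera images.
- bin: Bare plywood bin, 66 mm deep (x), 110 wide (y), 170 tall (z), walls and floor 6 mm, empty, open only at +z: mouth 54 x 98 mm inside. Loose, 0.25 to 0.45 kg. Starts upright, 8 to 42 mm in front of the stop. Origin: centre of its base's underside; z points to the mouth; -x is the broad front side, towards the robot. Tilted forward past about 21 degrees it falls on by itself.
- bin_front_foot (a point): Middle of the bin's front bottom edge (33 mm along -x from the bin's origin): the edge that it pivots on when tipped forward.
- bin_mouth (a point): Centre of the bin's mouth, in the plane of the rim, 170 mm along +z from the bin's origin.
- stop: Dark wooden strip screwed to the bench behind the bin, 28 mm thick (its x), 260 mm long (its y), 30 mm high. Origin: at bench level, in the middle of its front face, the face towards the bin and robot; -x points out of that face towards the bin, y runs along the face. It cannot move.
- spray_can: Bystander: closed aluminium can, 60 mm across, 150 mm tall, standing beside the bin; origin at the centre of its underside.
- mug: Bystander: white mug, 80 mm across without its handle, 90 mm tall, standing beside the bin; origin at the centre of its underside.
- tape: Bystander: roll of grey tape lying flat on the bench to one side, 90 mm across, 25 mm high; origin at the centre of its underside.

How it is judged:
By the outcome, as a careful person would: the job done as asked, in the order asked, and still so for the second after the job is handed in, with the robot touching nothing.
It also fails if it takes over 61 s, if anything falls off the work surface, if the arm or the gripper's body presses on something with over 40 N, if the wrist force passes 120 N, or if a joint passes its speed limit or range.

### The arm

A 6-joint arm with a two-finger parallel gripper is mounted at the origin on the work surface. World frame = base frame: x ahead of the robot, y to its left, z up, the work surface at z = 0. Lengths are in mm, angles in rad, forces in N, time in s.
With the tool pointing down it reaches from about 325 to 875 mm from the base axis. Payload 4.4 kg.
Tool frame: the origin (TCP) lies on the centre line of the jaws, within the pads' length; the fingertips stand ahead of it and the grasp point (between the pads) lies 6 mm ahead of it (ctrl.tcp_to_tips is the z of the fingertips in the tool frame, in mm); z points along the fingers, y is the direction in which the jaws open and shut (so a half turn about z gives the same grasp; the last joint's range is limited). The gripper opens to 85 mm and grips with 20 to 120 N. Pads are 22 mm wide; open, the fingers measure 114 mm over their backs; the gripper's body (76 mm by 85 mm) begins 54 mm behind the grasp point. The pads swing forward as they close: fully open they stand 13 mm farther back than shut.
Start: joints at [1.181, 0.207, 1.542, -0, 1.393, -0.15], TCP at [136.018, 558.683, 256.282] pointing down, gripper open.
Joint ranges: [-2.73, 2.73], [-0.86, 2.22], [0.23, 2.46], [-1.11, 4.25], [0.08, 2.63], [-2.82, 2.82]. Speed limits (rad/s): [2.79, 2.79, 3.14, 3.14, 3.14, 3.14].

### API

Orientations are given as a 3x3 rotation matrix whose columns are the frame's x, y, z axes.
In Python, from plant import ctrl, sensors, optics gives the robot as it stands. Calls block until the motion is done:
- ctrl.move_ptp(position, orientation): joint-space move of the TCP to a pose.
- ctrl.move_l(position, rot=None, vel=150, threshold=None): straight line of the TCP; rot=None keeps the orientation; vel is the mean speed in mm/s. With threshold (N) it stops when the force on the tool has changed by that much, and returns True; else False.
- ctrl.set_joints(angles): joint-space move.
- ctrl.gripper_to(opening, force=None): finger opening in mm; force is the grip in N (None keeps the last); returns when the fingers have stopped.
- ctrl.hold(seconds).
- ctrl.solve_ik(position, orientation): joint angles nearest the present ones, or None.
- sensors.read_state(): the state.
- optics.grab_frame(name): name is "side" or "top"; returns (picture, depth): 480x640x3 uint8, red, green, blue; 480x640 float32, mm along the optical axis (not along the pixel's ray), 0 where there is no reading.
- optics.camera_params(name): a dict with "mtx" (3x3 intrinsics, pixels), "k1" (the pictures are not rectified: a ray, as slopes to the right and down, at radius r is drawn at 1 + k1 r^2 times it, then the intrinsics apply), "R" (3x3) and "t" (3): a world point X has camera coordinates R X + t. Camera axes: x right, y down, z forward; pixel columns grow to the right and rows downward; lengths in mm; the calibration is good to about 2 mm. A picture is of the moment at which its call begins. camera_params takes no time and is no camera call.
A pose or a line that the arm cannot do raises ctrl.MotionError and nothing moves.
- ctrl.finish_job(): hands the job in, once; it reports no verdict.
The state is a dict: "t": time; "q": joint angles; "qvel": joint speeds; "tau": joint torques, N m; "eef_pos": TCP position; "eef_rot": TCP orientation; "force": force on the tool from outside, world axes, zero at the start; "wrist_torque": the same for the moment, N m; "grip_width": finger opening in mm.
Only numpy, scipy, OpenCV 4.12 (cv2) and the standard library are available. Lean on these libraries where they do the work, as an engineer would, in place of code of your own. Each camera call takes 0.05 s, during which the arm holds its last target. There are 200 camera calls.

## Working session

There is one attempt and no reset: what is moved stays moved. The work goes in short steps, each a Python script; the robot and the scene stay as the last script left them, time stands still between calls to the robot, and variables do not carry over. Pictures are saved under pics/ and viewed, about 8 in all and at most 12, crops included, and the job is handed in when it is done.

```bash
mkdir -p pics; ls; cat > h.py <<'E'
import numpy as np, cv2
from plant import ctrl, sensors, optics
def grab(name,fn=None):
    im,d=optics.grab_frame(name)
    if fn: cv2.imwrite('pics/'+fn,im[:,:,::-1])
    return im,d
def cloud(name,d):
    p=optics.camera_params(name);K=np.array(p['mtx'],float);k1=p['k1']
    v,u=np.mgrid[0:480,0:640].astype(float)
    pts=np.stack([u.ravel(),v.ravel()],1)[:,None]
    n=cv2.undistortPoints(pts,K,np.array([k1,0,0,0.])).reshape(-1,2)
    c=np.c_[n,np.ones(len(n))]*d.reshape(-1,1)
    X=(c-np.array(p['t']).ravel())@np.array(p['R'])
    X[d.ravel()<=0]=np.nan
    return X.reshape(480,640,3)
E
python3 - <<'E'
from h import *
ims=[]
for n in('top','side'):
    im,d=grab(n); X=cloud(n,d); np.save(n+'.npy',X); ims.append(im)
    p=optics.camera_params(n); print(n,-np.array(p['R']).T@np.array(p['t']).ravel(), np.array(p['R'])[2])
cv2.imwrite('pics/a_top.png',ims[0][:,:,::-1]);cv2.imwrite('pics/a_side.png',ims[1][:,:,::-1])
s=sensors.read_state();print(s['t'],s['eef_rot'],s['grip_width'],ctrl.tcp_to_tips)
E
```

```text
pics
top [ 491.38226095   39.78576621 1001.03870311] [ 0.07612686  0.04125355 -0.99624437]
side [ 190.01156245 -409.26216243  854.67614236] [ 0.41209196  0.5043629  -0.75881374]
0.1 [[-9.71620497e-01  2.36543698e-01 -8.30347494e-04]
 [ 2.36544908e-01  9.71618573e-01 -1.96331566e-03]
 [ 3.42371100e-04 -2.10401221e-03 -9.99997728e-01]] 85.30048653080169 25.0
```

View pics/a_top.png

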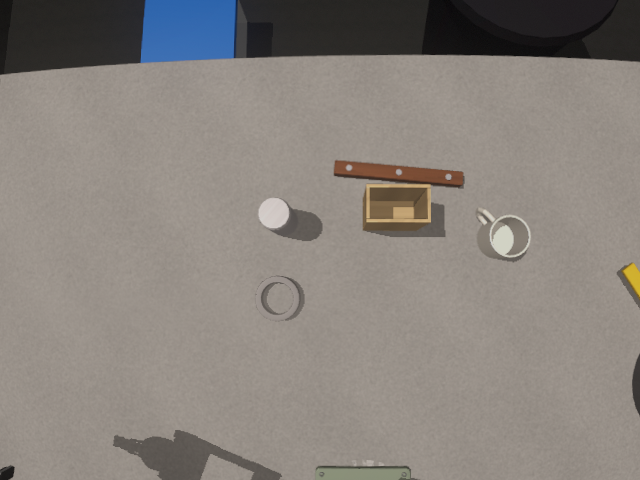

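View pics/a_side.png

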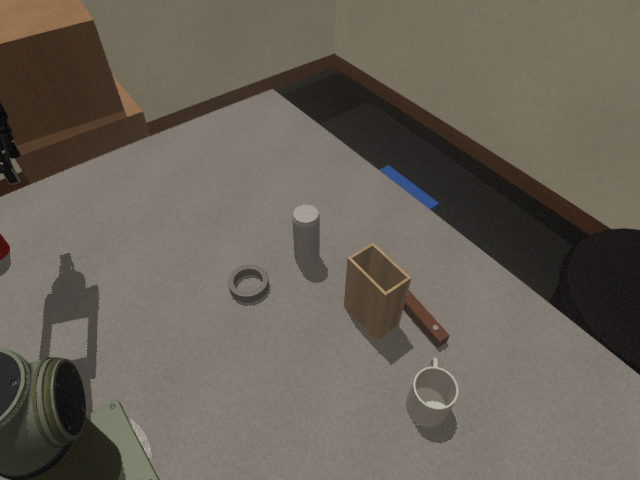

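The top view shows the stop (cols 335–463, row ~172), the bin rim (365–431, 185–228), the can (275,213), the mug (509,237) and the tape (278,298). In the side view the bin stands upright just in front of the strip. Next I'll measure them.

```bash
cat >> h.py <<'E'
def rect(P):
    (c,s,a)=cv2.minAreaRect(P[:,:2].astype(np.float32)); 
    return np.round(c,1),np.round(s,1),round(a,2),np.round(cv2.boxPoints((c,s,a)),0).tolist()
def sel(X,u0,u1,v0,v1,z0,z1):
    P=X[v0:v1,u0:u1].reshape(-1,3); return P[(P[:,2]>z0)&(P[:,2]<z1)]
E
python3 - <<'E'
from h import *
T=np.load('top.npy');S=np.load('side.npy')
for nm,X,a in [('rim',T,(350,445,178,240,160,185)),('rimS',S,(335,420,235,300,162,182)),('stop',T,(325,475,150,190,22,38)),
 ('stopS',S,(400,460,285,350,24,36)),('can',T,(250,300,190,240,140,160)),('mug',T,(486,535,210,265,82,98)),('tape',T,(250,305,270,325,18,32)),('bench',T,(330,450,300,400,-20,20))]:
    P=sel(X,*a); print(nm,len(P),np.round(np.median(P[:,2]),1),*rect(P))
P=sel(T,325,475,150,190,22,38)
# stop front face: min x per y bin
for y in range(-130,140,20):
    Q=P[abs(P[:,1]-y)<8]
    if len(Q):print(y,Q[:,0].min().round(1),Q[:,0].max().round(1),len(Q))
E
```

```text
rim 722 169.2 [608.9 -55.9] [109.8  65.7] 89.46 [[576.0, -111.0], [641.0, -111.0], [642.0, -1.0], [577.0, -1.0]]
rimS 688 168.7 [607.8 -56.2] [113.1  68.3] 89.07 [[573.0, -112.0], [641.0, -113.0], [643.0, -0.0], [575.0, 1.0]]
stop 1818 29.4 [690.7 -73.5] [259.5  30. ] 84.13 [[663.0, -201.0], [692.0, -204.0], [719.0, 54.0], [689.0, 57.0]]
stopS 716 29.2 [ 665.6 -135.3] [134.6  64.6] 83.55 [[626.0, -199.0], [690.0, -206.0], [705.0, -72.0], [641.0, -65.0]]
can 791 149.3 [595.4 159.9] [54.9 54.8] 81.66 [[564.0, 137.0], [619.0, 129.0], [626.0, 183.0], [572.0, 191.0]]
mug 333 88.8 [ 556.8 -273.7] [78.5 79.1] 9.42 [[512.0, -241.0], [525.0, -319.0], [602.0, -306.0], [589.0, -228.0]]
tape 816 24.2 [439.9 170.7] [87.8 89. ] 0.1 [[396.0, 215.0], [396.0, 126.0], [484.0, 126.0], [484.0, 215.0]]
bench 11968 -0.5 [333.5 -55.4] [242.5 202.7] 89.82 [[232.0, -176.0], [434.0, -177.0], [435.0, 66.0], [232.0, 66.0]]
-130 670.6 698.7 115
-110 672.2 701.2 112
-90 675.7 701.1 106
-70 677.6 703.6 104
-50 678.8 706.1 109
-30 681.1 710.0 117
-10 682.5 712.3 119
10 684.9 714.6 115
30 686.6 716.6 116
50 689.3 716.9 90
```

```bash
cat >> h.py <<'E'
YB=np.radians(-0.6); F=np.array([575.3,-56.,0.])
def pose(th,lag=0.,s=1,ins=20.,off=0.,tips=25.,raise_=0.):
    """tool straddling the rear wall with bin tilted th deg; tool tilted th-lag; off = offset along tool y-dir (bin +x)"""
    def ax(a):
        a=np.radians(a); R=np.array([[np.cos(YB),-np.sin(YB),0],[np.sin(YB),np.cos(YB),0],[0,0,1]])
        return R@[np.cos(a),0,np.sin(a)],R@[-np.sin(a),0,np.cos(a)]
    ex,ez=ax(th); tx,tz=ax(th-lag)
    # mid-insertion point on wall
    p=F+63*ex+(170-ins/2)*ez
    tcp=p+off*tx+(tips-ins/2+raise_)*tz
    z=-tz; y=s*tx; x=np.cross(y,z)
    return tcp,np.stack([x,y,z],1)
E
python3 - <<'E'
from h import *
for s in(1,-1):
  for th,lag in [(0,0),(10,0),(30,0),(45,0),(60,0),(70,0),(80,0),(90,0),(60,10),(75,15),(90,10),(90,20),(90,30),(90,45)]:
    q=ctrl.solve_ik(*pose(th,lag,s)); print(s,th,lag,None if q is None else np.round(q,2))
E
```

```text
1 0 0 [-0.22  0.41  1.45 -0.    1.28 -0.21]
1 10 0 [-0.25  0.25  1.66  0.05  1.07 -0.26]
1 30 0 [-0.35 -0.04  2.06  0.28  0.64 -0.53]
1 45 0 [-0.48 -0.18  2.34  0.93  0.41 -1.23]
1 60 0 None
1 70 0 None
1 80 0 None
1 90 0 None
1 60 10 None
1 75 15 None
1 90 10 None
1 90 20 None
1 90 30 None
1 90 45 None
-1 0 0 None
-1 10 0 None
-1 30 0 [-0.35 -0.04  2.06  0.28  0.64  2.61]
-1 45 0 [-0.48 -0.18  2.34  0.93  0.41  1.91]
-1 60 0 None
-1 70 0 None
-1 80 0 None
-1 90 0 None
-1 60 10 None
-1 75 15 None
-1 90 10 None
-1 90 20 None
-1 90 30 None
-1 90 45 None
```

```bash
python3 - <<'E'
from h import *
import h
for dx in (0,35):
  h.F=np.array([575.3+dx,-56,0.])
  for th in (30,40,45,50,55,60,70,80,90):
    r=[]
    for lag in range(0,th+1,5):
      q=ctrl.solve_ik(*pose(th,lag,1))
      if q is not None: r.append((lag,np.round(q[[1,2,3,4]] if hasattr(q,'shape') else np.array(q)[1:5],1).tolist()))
    print(dx,th,r[:2],[a[0] for a in r])
E
```

```text
0 30 [(0, [-0.0, 2.1, 0.3, 0.6]), (5, [-0.0, 2.0, 0.2, 0.7])] [0, 5, 10, 15, 20, 25, 30]
0 40 [(0, [-0.1, 2.2, 0.6, 0.5]), (5, [-0.1, 2.2, 0.4, 0.5])] [0, 5, 10, 15, 20, 25, 30, 35, 40]
0 45 [(0, [-0.2, 2.3, 0.9, 0.4]), (5, [-0.2, 2.3, 0.7, 0.5])] [0, 5, 10, 15, 20, 25, 30, 35, 40, 45]
0 50 [(0, [-0.2, 2.4, 1.3, 0.4]), (5, [-0.2, 2.4, 1.0, 0.4])] [0, 5, 10, 15, 20, 25, 30, 35, 40, 45, 50]
0 55 [(5, [-0.2, 2.5, 1.4, 0.4]), (10, [-0.2, 2.4, 1.0, 0.4])] [5, 10, 15, 20, 25, 30, 35, 40, 45, 50, 55]
0 60 [(15, [-0.2, 2.4, 1.1, 0.4]), (20, [-0.2, 2.4, 0.8, 0.5])] [15, 20, 25, 30, 35, 40, 45, 50, 55, 60]
0 70 [(30, [-0.2, 2.4, 0.9, 0.4]), (35, [-0.2, 2.4, 0.6, 0.5])] [30, 35, 40, 45, 50, 55, 60, 65, 70]
0 80 [(45, [-0.2, 2.4, 0.7, 0.4]), (50, [-0.2, 2.4, 0.5, 0.5])] [45, 50, 55, 60, 65, 70, 75, 80]
0 90 [(60, [-0.1, 2.4, 0.6, 0.4]), (65, [-0.1, 2.4, 0.4, 0.5])] [60, 65, 70, 75, 80, 85, 90]
35 30 [(0, [0.0, 2.0, 0.3, 0.6]), (5, [0.1, 1.9, 0.2, 0.7])] [0, 5, 10, 15, 20, 25, 30]
35 40 [(0, [-0.1, 2.2, 0.6, 0.4]), (5, [-0.0, 2.1, 0.4, 0.5])] [0, 5, 10, 15, 20, 25, 30, 35, 40]
35 45 [(0, [-0.1, 2.3, 0.9, 0.4]), (5, [-0.1, 2.2, 0.6, 0.4])] [0, 5, 10, 15, 20, 25, 30, 35, 40, 45]
35 50 [(0, [-0.1, 2.3, 1.4, 0.4]), (5, [-0.1, 2.3, 1.0, 0.4])] [0, 5, 10, 15, 20, 25, 30, 35, 40, 45, 50]
35 55 [(0, [-0.1, 2.4, 1.8, 0.4]), (5, [-0.1, 2.4, 1.4, 0.4])] [0, 5, 10, 15, 20, 25, 30, 35, 40, 45, 50, 55]
35 60 [(5, [-0.1, 2.5, 1.8, 0.4]), (10, [-0.1, 2.4, 1.5, 0.4])] [5, 10, 15, 20, 25, 30, 35, 40, 45, 50, 55, 60]
35 70 [(25, [-0.1, 2.4, 1.3, 0.4]), (30, [-0.1, 2.4, 0.9, 0.4])] [25, 30, 35, 40, 45, 50, 55, 60, 65, 70]
35 80 [(40, [-0.1, 2.4, 1.1, 0.4]), (45, [-0.1, 2.4, 0.7, 0.4])] [40, 45, 50, 55, 60, 65, 70, 75, 80]
35 90 [(0, [1.1, 2.4, 2.2, 1.8]), (50, [-0.0, 2.5, 1.3, 0.3])] [0, 50, 55, 60, 65, 70, 75, 80, 85, 90]
```

```bash
cat >> h.py <<'E'
def pose2(th,lag=0.,phi=0.,s=1,ins=14.,off=0.,v=0.,tips=25.,back=0.):
    """straddle rear wall; tool leaned phi deg in the wall plane (phi>0: body towards +y)"""
    R=cv2.Rodrigues(np.array([0,0,YB]))[0]
    def ax(a):
        a=np.radians(a); return R@[np.cos(a),0,np.sin(a)],R@[-np.sin(a),0,np.cos(a)]
    ex,ez=ax(th); tx,tz=ax(th-lag); ey=R@[0,1.,0]
    f=np.radians(phi); b=np.cos(f)*tz+np.sin(f)*ey   # tool backward
    p=F+63*ex+(170-ins/2)*ez+v*ey
    L=(ins/2+11*np.sin(abs(f)))/np.cos(f)   # centre line beyond mid-insertion so that tip corner is ins deep
    tcp=p+off*tx+(tips-ins/2+back)*b
    z=-b; y=s*tx
    return tcp,np.stack([np.cross(y,z),y,z],1)
E
python3 - <<'E'
from h import *
for s in (1,-1):
 for phi in (-60,-50,-40,-30,-20,20,30,40,50,60):
  out=[]
  for th in (0,15,30,45,60,75,90):
    for lag in range(0,61,5):
      q=ctrl.solve_ik(*pose2(th,lag,phi,s))
      if q is not None: out.append((th,lag,np.round(q,1).tolist() if th in(0,60,90) else '')); break
    else: out.append((th,None))
  print(s,phi,[(o[0],o[1]) for o in out]); print('   ',out[0][-1],out[4][-1],out[-1][-1])
E
```

```text
1 -60 [(0, 0), (15, 0), (30, 0), (45, 0), (60, 0), (75, 0), (90, 5)]
    [-0.6, 0.7, 1.3, 0.8, 1.8, -0.7] [-1.0, 0.5, 2.0, 1.0, 1.6, -2.1] [-1.1, 0.9, 2.0, 1.0, 1.7, -2.8]
1 -50 [(0, 0), (15, 0), (30, 0), (45, 0), (60, 0), (75, 0), (90, 10)]
    [-0.6, 0.6, 1.3, 0.7, 1.7, -0.7] [-1.0, 0.4, 2.1, 1.1, 1.5, -2.1] [-1.2, 0.8, 2.1, 1.1, 1.6, -2.8]
1 -40 [(0, 0), (15, 0), (30, 0), (45, 0), (60, 0), (75, 0), (90, 15)]
    [-0.5, 0.6, 1.4, 0.6, 1.6, -0.6] [-1.0, 0.3, 2.2, 1.2, 1.4, -2.2] [-1.2, 0.7, 2.2, 1.2, 1.4, -2.8]
1 -30 [(0, 0), (15, 0), (30, 0), (45, 0), (60, 0), (75, 0), (90, 20)]
    [-0.4, 0.5, 1.4, 0.5, 1.5, -0.5] [-1.0, 0.2, 2.3, 1.3, 1.2, -2.2] [-1.3, 0.6, 2.4, 1.3, 1.3, -2.8]
1 -20 [(0, 0), (15, 0), (30, 0), (45, 0), (60, 0), (75, 25), (90, 45)]
    [-0.4, 0.5, 1.4, 0.3, 1.4, -0.4] [-1.0, 0.1, 2.4, 1.4, 1.1, -2.2] [-1.0, 0.1, 2.5, 1.2, 0.9, -2.0]
1 20 [(0, 0), (15, 0), (30, 0), (45, 5), (60, 20), (75, 40), (90, 0)]
    [-0.1, 0.4, 1.5, -0.4, 1.3, 0.1] [-0.1, -0.2, 2.4, -0.9, 0.3, 0.8] [-2.0, 2.0, 2.5, 1.5, 1.5, 1.8]
1 30 [(0, 0), (15, 0), (30, 0), (45, 10), (60, 0), (75, 45), (
[... 1528 characters left out ...]
2.4, -0.9, 0.3, -2.3] [-2.0, 2.0, 2.5, 1.5, 1.5, -1.4]
-1 30 [(0, 50), (15, 0), (30, 0), (45, 10), (60, 0), (75, 45), (90, 0)]
    [0.0, 1.0, 0.8, -0.6, 2.1, 2.8] [0.1, 0.1, 2.5, 4.2, 0.7, -0.8] [0.1, 1.0, 2.4, 3.8, 1.8, 0.2]
-1 40 [(0, 0), (15, 0), (30, 0), (45, 15), (60, 35), (75, 0), (90, 0)]
    [0.1, 0.5, 1.4, -0.7, 1.3, -2.8] [0.2, 0.1, 2.1, -1.0, 0.9, -2.1] [0.3, 1.0, 2.3, 4.2, 1.6, 0.1]
-1 50 [(0, 0), (15, 0), (30, 5), (45, 20), (60, 40), (75, 55), (90, None)]
    [0.1, 0.6, 1.4, -0.9, 1.4, -2.7] [0.2, 0.3, 2.0, -1.1, 1.1, -2.1] None
-1 60 [(0, 0), (15, 0), (30, 15), (45, 30), (60, 45), (75, None), (90, None)]
    [0.2, 0.7, 1.4, -1.0, 1.5, -2.6] [0.3, 0.4, 1.9, -1.1, 1.3, -2.1] None
```

```bash
cat >> h.py <<'E'
F=np.array([575.6,-56.,0.])
LAG=lambda th: 0 if th<60 else (th-60)/3
P=lambda th,**k: pose2(th,LAG(th),-40,-1,**k)
E
python3 - <<'E'
from h import *
p,R=P(0,back=130)
ctrl.move_ptp(p,R); ctrl.gripper_to(30)
print(ctrl.tcp_to_tips,sensors.read_state()['t'],sensors.read_state()['eef_pos'],p)
for th in range(0,93,5): print(th,np.round(P(th)[0]),np.round(ctrl.solve_ik(*P(th)),2))
p,R=P(0,back=45); ctrl.move_l(p,R,vel=150)
im,d=grab('side'); im2,_=grab('top')
a=im[150:390,240:480]; b=im2[120:300,300:540]
cv2.imwrite('pics/b.png',np.hstack([cv2.resize(a,(400,400)),cv2.resize(b,(400,400))])[:,:,::-1]); print(sensors.read_state()['t'],sensors.read_state()['force'])
E
```

```text
25.0 3.7167 [ 637.60162593 -151.78250299  276.38854354] [ 637.60033797 -151.78707245  276.37457758]
0 [638. -68. 177.] [-0.51  0.57  1.36  0.6   1.59  2.54]
5 [623. -68. 182.] [-0.53  0.51  1.45  0.63  1.52  2.44]
10 [607. -68. 185.] [-0.56  0.45  1.54  0.67  1.47  2.35]
15 [591. -68. 187.] [-0.59  0.39  1.63  0.71  1.42  2.24]
20 [574. -68. 188.] [-0.63  0.34  1.71  0.76  1.38  2.13]
25 [558. -67. 187.] [-0.67  0.29  1.79  0.81  1.34  2.01]
30 [542. -67. 185.] [-0.71  0.26  1.87  0.87  1.32  1.88]
35 [526. -67. 181.] [-0.75  0.23  1.94  0.93  1.3   1.75]
40 [510. -67. 176.] [-0.8   0.22  2.01  0.99  1.3   1.6 ]
45 [495. -67. 170.] [-0.85  0.21  2.08  1.04  1.3   1.45]
50 [481. -67. 162.] [-0.9   0.23  2.13  1.1   1.31  1.3 ]
55 [467. -66. 153.] [-0.96  0.26  2.18  1.14  1.33  1.14]
60 [454. -66. 143.] [-1.01  0.31  2.22  1.18  1.36  0.97]
65 [442. -66. 132.] [-1.06  0.36  2.24  1.2   1.39  0.85]
70 [431. -66. 120.] [-1.1   0.42  2.26  1.2   1.41  0.72]
75 [421. -66. 108.] [-1.14  0.5   2.26  1.21  1.43  0.6 ]
80 [413. -66.  94.] [-1.18  0.58  2.26  1.21  1.45  0.48]
85 [405. -66.  80.] [-1.21  0.67  2.25  1.2   1.47  0.36]
90 [399. -66.  65.] [-1.24  0.76  2.23  1.19  1.49  0.25]
4.5333 [-0.10550766  0.78889499  0.29893419]
```

View pics/b.png

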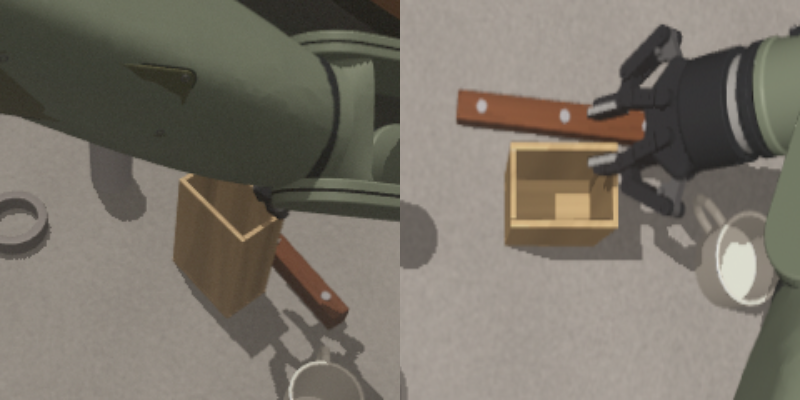

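The fingers are lined up either side of the rear wall, with the wall line between rows 105 and 162 in the right-hand crop. Next: insert them, close loosely, and start the tilt.

```bash
sed -i 's|(th-60)/3|(th-60)/2|' h.py; python3 - <<'E'
from h import *
f0=np.array(sensors.read_state()['force'])
def st(m):
    s=sensors.read_state(); print(m,round(s['t'],2),np.round(s['eef_pos'],1),'dF',np.round(np.array(s['force'])-f0,2),'w',round(s['grip_width'],1))
p,R=P(0); hit=ctrl.move_l(p,R,vel=60,threshold=6); st(hit)
assert not hit
ctrl.gripper_to(13,20); st('closed')
for th in (3,6,9,12):
    p,R=P(th); ctrl.move_l(p,R,vel=45); st(th)
im,d=grab('side'); im2,d2=grab('top')
a=im[150:390,240:480]; b=im2[120:300,300:540]
cv2.imwrite('pics/c.png',np.hstack([cv2.resize(a,(400,400)),cv2.resize(b,(400,400))])[:,:,::-1])
E
```

```text
False 5.43 [638.7 -68.4 177. ] dF [ 0.35 -0.51  0.87] w 30.3
closed 5.74 [638.6 -68.5 177.1] dF [ 0.7  -0.14 -0.08] w 12.9
3 6.11 [629.2 -68.3 180.1] dF [ 0.25 -0.48 -0.14] w 13.1
6 6.47 [619.8 -68.1 182.5] dF [ 0.32 -0.74 -0.4 ] w 12.5
9 6.84 [610.2 -68.  184.5] dF [ 0.28 -0.61 -1.15] w 13.2
12 7.21 [600.5 -67.9 186.1] dF [ 0.41 -0.53 -0.17] w 13.3
```

View pics/c.png

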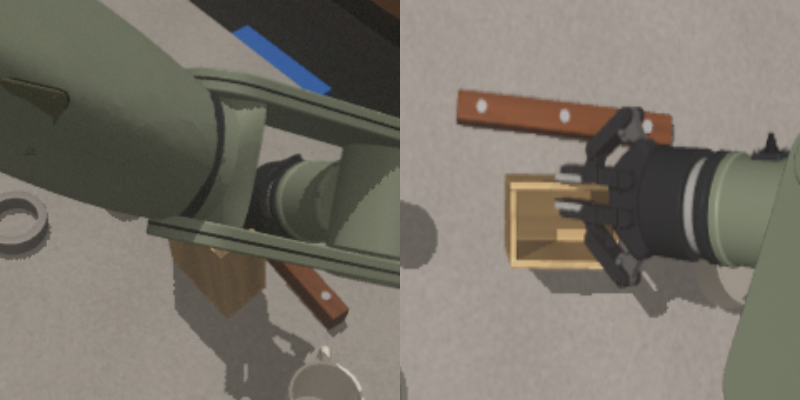

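The bin is tilting about its front foot. The rear rim sits between the fingers (right-hand crop, row ~185) and the front rim has come forward to row ~265. Continuing to about 60°.

```bash
python3 - <<'E'
from h import *
def st(m):
    s=sensors.read_state(); print(m,round(s['t'],2),np.round(s['eef_pos'],1),'F',np.round(s['force'],2),'w',round(s['grip_width'],1))
for th in list(range(16,61,4)):
    p,R=P(th); ctrl.move_l(p,R,vel=35); 
    if th%8==0: st(th)
im,d=grab('side'); im2,d2=grab('top'); np.save('t60.npy',cloud('top',d2))
a=im[150:390,200:440]; b=im2[120:360,300:540]
cv2.imwrite('pics/d.png',np.hstack([cv2.resize(a,(400,400)),cv2.resize(b,(400,400))])[:,:,::-1])
E
```

```text
16 7.83 [587.5 -67.8 187.4] F [-0.89 -0.27 -0.5 ] w 13.1
24 8.88 [561.4 -67.6 187.3] F [-0.34  0.63 -0.38] w 13.0
32 9.93 [535.5 -67.3 183.5] F [-0.06  0.52 -0.31] w 13.0
40 10.98 [510.4 -67.1 176.1] F [-0.93 -0.05 -1.41] w 12.9
48 12.03 [486.6 -66.9 165.3] F [-0.84  0.88 -2.04] w 13.1
56 13.08 [464.5 -66.7 151.3] F [ 0.61  0.74 -1.65] w 13.0
```

View pics/d.png

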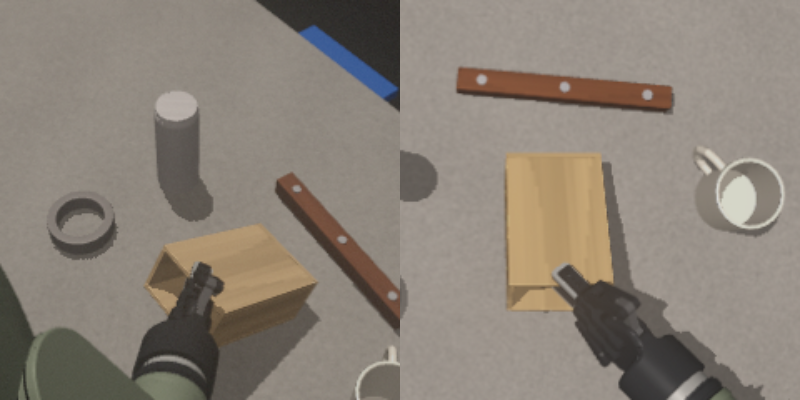

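The bin is held at about 60°: the outer finger is on the rear wall, the inner one is inside, and its base edge is at row ~153 in the right-hand crop. Nothing else has moved. Lowering it the rest of the way.

```bash
python3 - <<'E'
from h import *
def st(m):
    s=sensors.read_state(); print(m,round(s['t'],2),np.round(s['eef_pos'],1),'F',np.round(s['force'],2),'w',round(s['grip_width'],1))
ctrl.gripper_to(17)
for th in (64,68,72,76,80,83,86,88,90):
    p,R=P(th); hit=ctrl.move_l(p,R,vel=30 if th<82 else 18,threshold=10)
    st((th,hit))
    if hit: break
ctrl.hold(.2)
im,d=grab('side'); im2,d2=grab('top'); T=cloud('top',d2); np.save('t90.npy',T)
Q=sel(T,340,450,180,330,40,85); print(len(Q),np.percentile(Q[:,2],[5,25,50,75,95]).round(1),Q[:,0].min(),Q[:,0].max(),Q[:,1].max())
# plane tilt of the top
m=abs(Q[:,1]+30)<15; print(np.polyfit(Q[m,0],Q[m,2],1))
a=im[150:390,160:400]; b=im2[120:360,300:540]
cv2.imwrite('pics/e.png',np.hstack([cv2.resize(a,(400,400)),cv2.resize(b,(400,400))])[:,:,::-1])
E
```

```text
(64, False) 14.5 [444.5 -66.3 134.5] F [-0.1   0.28 -1.72] w 17.4
(68, False) 15.07 [435.6 -66.2 125.6] F [-0.31  0.57 -1.53] w 17.2
(72, False) 15.65 [427.4 -66.1 115.9] F [ 0.74  0.27 -0.52] w 16.9
(76, False) 16.23 [419.9 -66.  105.8] F [ 0.08  0.23 -2.18] w 17.2
(80, False) 16.8 [413.  -65.9  95.1] F [ 0.57  0.42 -1.29] w 17.1
(83, False) 17.48 [408.3 -65.9  86.7] F [ 0.72  0.4  -1.91] w 16.9
(86, False) 18.15 [404.1 -65.8  78.2] F [ 0.82 -0.43 -1.87] w 16.8
(88, False) 18.65 [401.5 -65.8  72.4] F [-0.93 -0.29 -1.8 ] w 17.1
(90, False) 19.15 [399.1 -65.6  66.6] F [-0.08  0.6  -0.05] w 17.0
5255 [62.6 64.3 65.5 66.7 68.9] 382.18413425168586 575.3374925348429 2.4297379794420073
[-1.40010735e-03  6.62480353e+01]
```

View pics/e.png

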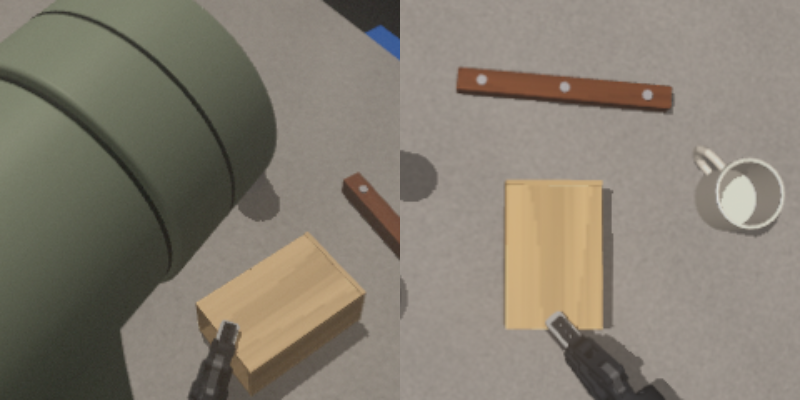

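The bin is flat on its front side (top at z≈66, tilt 0, base at x≈575), with its mouth towards the robot and no load on the fingers. Backing out and setting up a two-finger push on the side-wall rims.

```bash
cat >> h.py <<'E'
PSI=np.radians(-5.9)
def down(psi=PSI,s=1):
    y=s*np.array([-np.sin(psi),np.cos(psi),0]); z=np.array([0,0,-1.]); return np.stack([np.cross(y,z),y,z],1)
N=np.array([np.cos(PSI),np.sin(PSI),0]); E2=np.array([-np.sin(PSI),np.cos(PSI),0])
E
python3 - <<'E'
from h import *
def st(m):
    s=sensors.read_state(); print(m,round(s['t'],2),np.round(s['eef_pos'],1),'F',np.round(s['force'],2),'w',round(s['grip_width'],1))
ctrl.gripper_to(24); st('open')
p,R=P(90,back=45); p0=P(90)[0]; st(ctrl.move_l(p,R,vel=80,threshold=10))
p=p+[-15,0,110]; ctrl.move_l(p,R,vel=150)
im2,d2=grab('top'); T=cloud('top',d2); np.save('t91.npy',T)
Q=sel(T,340,450,195,330,61,71)
m=(Q[:,0]>420); print(rect(Q[m]), rect(Q))
for s in(1,-1): print(s,ctrl.solve_ik([350,-50,160],down(s=s)),ctrl.solve_ik([350,-50,45],down(s=s)),ctrl.solve_ik([500,-66,45],down(s=s)))
st('up')
E
```

```text
open 19.69 [399.2 -65.7  66.6] F [-0.17  0.16  0.05] w 23.8
False 20.4 [365.6 -94.2  75.5] F [0.08 0.51 0.06] w 24.0
(array([498.2, -54.2]), array([110.9, 154.1]), 89.75, [[421.0, -109.0], [575.0, -110.0], [576.0, 1.0], [421.0, 2.0]]) (array([490.7, -54.2]), array([110.9, 169.2]), 89.74, [[406.0, -109.0], [575.0, -110.0], [576.0, 1.0], [406.0, 2.0]])
1 [-3.88189961e-01 -1.81053967e-01  2.14722366e+00 -4.44089210e-16
  1.17542296e+00 -1.85601186e+00] [-3.88189961e-01  6.60142956e-02  2.22649154e+00 -4.44089210e-16
  8.49086815e-01 -1.85601186e+00] [-3.03001953e-01  3.44416237e-01  1.86970374e+00 -4.44089210e-16
  9.27472676e-01 -1.77082385e+00]
-1 [-3.88189961e-01 -1.81053967e-01  2.14722366e+00 -4.44089210e-16
  1.17542296e+00  1.28558079e+00] [-3.88189961e-01  6.60142956e-02  2.22649154e+00 -4.44089210e-16
  8.49086815e-01  1.28558079e+00] [-3.03001953e-01  3.44416237e-01  1.86970374e+00 -4.44089210e-16
  9.27472676e-01  1.37076880e+00]
up 21.34 [350.6 -93.9 185.1] F [0.11 0.21 0.83] w 24.1
```

```bash
python3 - <<'E'
from h import *
def st(m):
    s=sensors.read_state(); print(m,round(s['t'],2),np.round(s['eef_pos'],1),'F',np.round(s['force'],2),'w',round(s['grip_width'],1))
p0=np.radians(-.3)
ctrl.move_ptp([355,-54,170],down(p0,-1)); ctrl.gripper_to(85); st('pre')
ctrl.move_l([355,-54,45],down(p0,-1),vel=120,threshold=15)
def tgt(f):  # f: fraction of push
    psi=p0+(PSI-p0)*f; n=np.array([np.cos(psi),np.sin(psi),0])
    rim=np.array([406,-54,0])*(1-f)+np.array([508.7,-45,0])*f
    return rim-11*n+[0,0,45],down(psi,-1)
ctrl.move_l(tgt(0)[0]-[8,0,0],tgt(0)[1],vel=80,threshold=10); st('near')
for f in (0.02,.2,.4,.6,.75): st((f,ctrl.move_l(*tgt(f),vel=40,threshold=15)))
im2,d2=grab('top'); T=cloud('top',d2)
im,_=grab('side')
a=im[150:390,200:440]; b=im2[120:360,300:540]
cv2.imwrite('pics/f.png',np.hstack([cv2.resize(a,(400,400)),cv2.resize(b,(400,400))])[:,:,::-1])
Q=sel(T,340,450,165,330,61,71); Q=Q[(Q[:,0]>tgt(.75)[0][0]+55)&(Q[:,0]<660)]; print(rect(Q))
E
```

```text
pre 23.02 [355.  -54.1 170. ] F [ 0.15 -0.03 -0.09] w 84.9
near 24.76 [386.9 -53.8  45. ] F [-0.6  -0.64  0.41] w 85.1
(0.02, False) 25.16 [397.3 -53.8  45. ] F [-1.21  0.11  0.5 ] w 85.0
(0.2, False) 25.77 [416.2 -52.   45.1] F [ 0.18 -0.23 -0.86] w 84.4
(0.4, False) 26.44 [436.7 -50.   45.1] F [ 0.46 -0.28 -0.13] w 84.9
(0.6, False) 27.11 [457.3 -48.   45.1] F [ 0.42  0.25 -0.22] w 85.0
(0.75, False) 27.64 [472.8 -46.5  45.2] F [0.42 0.69 0.23] w 85.1
(array([589.3, -57. ]), array([109.3, 132.6]), 85.44, [[519.0, -106.0], [651.0, -117.0], [660.0, -8.0], [528.0, 3.0]])
```

View pics/f.png

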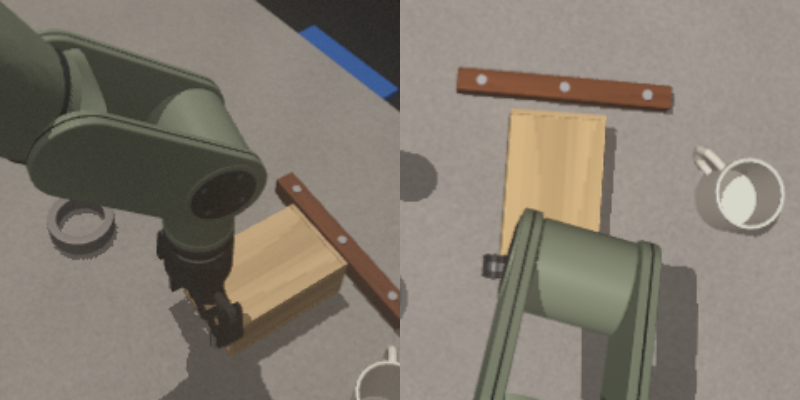

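The bin is following squarely: its base edge is at row ~113 in the right-hand crop, about 22 mm short of the stop, and yaw is −4.6°. Finishing the push until the force rises.

```bash
python3 - <<'E'
from h import *
def st(m):
    s=sensors.read_state(); print(m,round(s['t'],2),np.round(s['eef_pos'],1),'F',np.round(s['force'],2))
s=sensors.read_state(); p=np.array(s['eef_pos'])
a=p+12*N+[0,0.8,0]; ctrl.move_l(a,down(PSI,-1),vel=30,threshold=8); st('a')
hit=ctrl.move_l(a+25*N,down(PSI,-1),vel=15,threshold=6); st(hit)
ctrl.hold(.3); st('held')
q=np.array(sensors.read_state()['eef_pos'])
# gentle squeeze further for squareness
hit=ctrl.move_l(q+4*N,down(PSI,-1),vel=8,threshold=10); st(hit); ctrl.hold(.3); st('held')
q=np.array(sensors.read_state()['eef_pos'])
ctrl.move_l(q-60*N,vel=80); ctrl.move_l(q-60*N+[0,0,150],vel=150)
ctrl.move_ptp([200,300,300],down(0.9,-1)); st('away')
im2,d2=grab('top'); T=cloud('top',d2); im,d=grab('side'); np.save('tz.npy',T)
a=im[150:390,200:440]; b=im2[120:360,240:540]
cv2.imwrite('pics/g.png',np.hstack([cv2.resize(a,(380,380)),cv2.resize(b,(420,336),interpolation=cv2.INTER_CUBIC).copy() if 0 else cv2.resize(b,(420,380))])[:,:,::-1])
print(rect(sel(T,340,450,150,330,61,71)))
for nm,a in [('stop',(325,475,150,190,22,38)),('can',(250,300,190,240,140,160)),('mug',(486,535,210,265,82,98)),('tape',(250,305,270,325,18,32))]:
    print(nm,rect(sel(T,*a))[0])
E
```

```text
a 28.3 [484.9 -47.   45.3] F [-0.27  0.49 -1.47]
True 29.25 [496.2 -48.   44.4] F [ 0.31  0.12 -0.25]
held 29.55 [494.7 -47.6  43.6] F [-0.23  0.24  0.53]
False 30.2 [496.8 -47.8  43.2] F [-4.89 -0.39  4.38]
held 30.5 [496.8 -47.7  43.2] F [-5.43  0.56  2.94]
away 34.16 [200.4 299.7 299.6] F [-0.4  -0.42  0.29]
(array([593.1, -58.6]), array([111.3, 170.9]), 84.08, [[502.0, -105.0], [672.0, -123.0], [684.0, -12.0], [514.0, 6.0]])
stop [683.8 -72.9]
can [596.  159.6]
mug [ 557.1 -272.5]
tape [440.  170.6]
```

View pics/g.png

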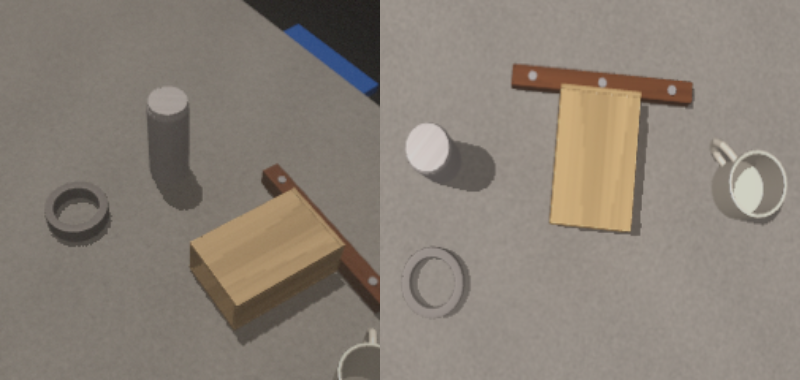

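In the final view the bin lies on its front with the mouth towards the robot and its base against the strip. The can, mug and tape have not moved. Handing in.

```bash
python3 -c "
from h import *
ctrl.finish_job(); print(sensors.read_state()['t'])"
```

```text
the job is handed in; nothing more can be done
the job is handed in; nothing more can be done
```

The bin now lies on its broad front side with its mouth towards the robot and its base against the stop. The job is handed in, and the clock stood at about 34 s of the 61 s allowed.

- **Tipping:** I placed the fingers loosely either side of the rear wall, one inside the mouth and one outside. The bin tipped forward about its front foot, and the inner finger held it as it came down slowly. It was never gripped or lifted.
- **Pushing back:** I then pushed with the two open fingertips on the rims of the side walls, turning the bin to match the stop.

**Last checks:**
- **Flat on the bench:** after lowering, before the push, its top was at about 66 mm and level. The final images still show it lying flat.
- **Against the stop:** the bin's angle is −5.9° and the stop's is −5.9°. The base is about 0–1 mm from the stop face, which is within camera accuracy. A final push held a steady force of about 5 N, so it was in contact.
- **Other things:** the can, mug and tape are within about 1 mm of where they started, which is measurement noise.
- **One earlier stop:** the first 6 N stop during the push was short-lived, and the force dropped back to zero. I pushed about 2 mm further to reach the steady contact.

No check failed. In the last stop measurement the bin partly hid the strip and shifted its measured centre, so I used the first measurement of the stop.

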